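Close the spice mill, unlock it and start it

ROBOT

A 7-joint arm with a two-finger parallel gripper is mounted at the origin on the work surface. World frame = base frame: x ahead of the robot, y to its left, z up, the work surface at z = 0. Lengths are in mm, angles in rad, forces in N, time in s.
With the tool pointing down it reaches from about 400 to 875 mm from the base axis. Payload 4.4 kg.
Tool frame: the origin (TCP) lies on the centre line of the jaws, within the pads' length; the fingertips stand 14 mm ahead of it and the grasp point (between the pads) lies 5 mm behind it; z points along the fingers, x is the direction in which the jaws open and shut, and the axes are right-handed (so a half turn about z gives the same grasp; the last joint's range is limited). The gripper opens to 85 mm and grips with 20 to 120 N. Pads are 22 mm wide; open, the fingers measure 114 mm over their backs; the gripper's body (76 mm by 85 mm) begins 54 mm behind the grasp point. The pads swing forward as they close: fully open they stand 13 mm farther back than shut.
Start: joints at [1.103, 0.628, 0.038, 1.517, -0.027, 0.996, -0.02], TCP at [254.227, -598.236, 245.313] pointing down, gripper open.
Joint ranges: [-3.06, 3.06], [-0.37, 2.12], [-1.25, 1.32], [0.18, 2.47], [-1.1, 4.24], [0.23, 1.98], [-2.94, 2.94]. Speed limits (rad/s): [2.57, 2.57, 3.14, 3.14, 3.14, 3.14, 3.14].

INTERFACE

Orientations are given as [roll, pitch, yaw] about the fixed x, y, z axes, in that order (R = Rz(yaw) Ry(pitch) Rx(roll)).
In Python, from cell import ctrl gives the robot as it stands.
- The arm moves only by the tool send_rows, never from a script. Its argument "commands" is a list of rows, each a list of 5 numbers: the finger opening in mm, from 0 to 85.4, then the shift along the tool's x, y, z in mm, then the turn about the tool's z in degrees. In form: [[grip, x, y, z, roll], ...]. A call has 1 to 5 rows; each row is the pose to reach, as a shift and turn from the pose measured when the call began, along the tool's axes at that moment; what a row does not reach only later rows make up. A row lasts 1/10 s, in which the tool goes at most 50 mm and 8.59 degrees, less where a joint would pass 70% of its speed; a pose out of reach is approached as far as the arm can. A call with a gripper value outside its range is refused whole. The fingers move at their own pace and stop on an object; the grip force is fixed at half the most. Time passes only in rows, so rows that repeat a pose let the fingers close. It gives the time, the measured TCP pose, the force and the opening at its end, in the units of the state.
- ctrl.read_state(): the state, without advancing time (a new reading comes with each control period).
- ctrl.get_image(name): name is "scene" or "top" or "wrist"; returns the picture (400x640x3 uint8, red, green, blue); there is no depth.
- ctrl.camera_params(name): a dict with "fx", "fy", "cx", "cy" (pixels), "cam_to_world" (4x4, takes a point from camera to world coordinates). Camera axes: x right, y down, z forward; pixel columns grow to the right and rows downward; lengths in mm; the calibration is good to about 2 mm. A picture is of the moment at which its call begins: read the wrist's pose just before it. camera_params takes no time and is no camera call; for the wrist camera it gives the pose at the moment of the call.
- ctrl.finish_job(): hands the job in, once; it reports no verdict.
The state is a dict: "clock": time; "qpos": joint angles; "qd": joint speeds; "tau": joint torques, N m; "eef_pos": TCP position; "tool_rot": TCP orientation; "force": force on the tool from outside, world axes, zero at the start; "torque": the same for the moment, N m; "width": finger opening in mm.
Only numpy, scipy, OpenCV 4.12 (cv2) and the standard library are available. Lean on these libraries where they do the work, as an engineer would, in place of code of your own. Each camera call takes 0.05 s, during which the arm holds its last target.

TASK

Get the spice mill going: first finish screwing its lid clockwise until it comes up snug, with the white pointer inside the green band and never forced past it. Then slide the yellow child-lock tab all the way aside and press the red button it was covering fully down for a moment, then let go. Leave the lid snug and the lock open, and do not disturb the jar, tin, spoon or spatula around it.

Things in the scene. Friction and masses are not known exactly. Their poses are not given: they have to be found in the camera images.
- mill: White electric spice mill, fixed to the block, 170 (its x) x 300 (its y) x 60 mm high housing; origin at the centre of its underside, on the work surface, z up. On its top: at its y = +92 mm a steel bowl collar, 116 mm diameter, top at height 95 mm, which carries the screw lid; at its y = -50 mm the red button under the yellow lock tab. A green band on the collar's rim runs from the collar's +x side (the mill's own x) 0.36 rad clockwise seen from above.
- lid_grip (a point): Centre, half-way up, of the upright orange grip bar on the black round screw lid (92 mm diameter, its top face at height 107 mm above the work surface); on the lid's turning axis, height 122 mm. The bar is 70 mm long (point x), 14 mm thick (point y), 30 mm tall (heights 107 to 137 mm). A white pointer lies on the lid at the bar's +x end. The lid turns only, it does not lift off. The point turns with the lid.
- lid (a joint): Lid angle, rad, growing as it is screwed down (clockwise from above); the bar's yaw is the mill's yaw minus this value. Negative: loose. 0: pointer at the start of the green band, the gasket is met; 0.36: end of the band. Thread friction about 0.15 N m; past 0 the torque rises by about 1.4 N m per rad, and on release the lid may spring back to about 0.1. Starts between -1.2 and -0.5.
- tab_ridge (a point): Centre, half-way up, of the upright ridge on the yellow child-lock tab: 34 mm long (mill x), 12 mm thick (mill y), 24 mm tall (heights 79 to 103 mm). The ridge stands on the middle of the tab's cover plate, 50 (mill x) x 44 (mill y) mm, top at height 79 mm, which covers the button. Axes as the mill's; moves with the tab.
- tab (a joint): Slide of the lock tab, m: 0 covering the button, 0.060 at its stop, fully aside; it slides along the mill's -y (away from the lid) with about 2 N friction and stays where left.
- button_top (a point): Centre of the top face of the red round push button, 32 mm diameter, at height 74 mm above the work surface when up. Nothing else within 30 mm of it stands higher than 66 mm once the tab is aside.
- button (a joint): Button depth, m: 0 up, 0.006 fully down. Spring: 1.5 N to start, 4.5 N fully down; it returns by itself.
- jar_mid (a point): Bystander: glass jar with steel lid, 66 mm diameter, 110 mm tall; its centre.
- tin_mid (a point): Bystander: steel spice tin, 56 mm diameter, 80 mm tall; its centre.
- spoon: Bystander: steel spoon, 180 mm long, lying in the white tray at the mill's -y side.
- spatula: Bystander: wooden spatula, 240 mm long, lying in the white tray (300 x 190 x 25 mm).

How it is judged:
By the outcome, as a careful person would: the job done as asked, in the order asked, and still so for the second after the job is handed in, with the robot touching nothing.
It also fails if it takes over 58 s, if anything falls off the work surface, if the arm or the gripper's body presses on something with over 40 N, if the wrist force passes 120 N, or if a joint passes its speed limit or range.

## Working session

There is one attempt and no reset: what is moved stays moved. The work goes in short steps, Python scripts to look and compute and a tool call to move; the robot and the scene stay as the last step left them, time stands still between calls to the robot, and variables do not carry over. Pictures are saved under pics/ and viewed, and the job is handed in when it is done.

Besides the shell and the picture viewer there is one more tool, called after "Request:" in YAML: its name, and indented under it one key for each argument. send_rows: Moves the arm, as the interface text tells. Its arguments: {"type":"object","properties":{"commands":{"type":"array"}},"required":["commands"]}

```bash
ls; mkdir -p pics; python3 - <<'E'
from cell import ctrl
import cv2
s=ctrl.read_state(); print(s['clock'],s['eef_pos'],s['tool_rot'],s['force'],s['width'])
for n in ("scene","top"):
    im=ctrl.get_image(n); cv2.imwrite(f'pics/{n}0.png',im[:,:,::-1])
    p=ctrl.camera_params(n); print(n,p)
E
```

```text
pics
0.0 [ 253.97088232 -597.66611867  244.37423499] [ 3.14153243e+00  1.93162664e-03 -1.16898885e+00] [-0.31427442 -0.57661383  0.24276253] 85.36746943905108
scene {'fx': 363.88291910664543, 'fy': 363.88291910664543, 'cx': 307.4454191196357, 'cy': 198.2859546839424, 'cam_to_world': array([[ 3.32752276e-01,  6.27000534e-01, -7.04376500e-01,
         1.22441613e+03],
       [ 9.42751276e-01, -2.03542264e-01,  2.64179064e-01,
        -2.86523735e+02],
       [ 2.22700268e-02, -7.51958029e-01, -6.58834705e-01,
         6.63442257e+02],
       [ 0.00000000e+00,  0.00000000e+00,  0.00000000e+00,
         1.00000000e+00]])}
top {'fx': 508.57815795091255, 'fy': 508.57815795091255, 'cx': 320.11259533350545, 'cy': 199.62971651444573, 'cam_to_world': array([[-9.51183553e-03, -9.94834634e-01,  1.01062234e-01,
         4.29987578e+02],
       [-9.99920519e-01,  1.02992099e-02,  7.27206526e-03,
        -6.64357764e+01],
       [-8.27536355e-03, -1.00985031e-01, -9.94853528e-01,
         1.48589241e+03],
       [ 0.00000000e+00,  0.00000000e+00,  0.00000000e+00,
         1.00000000e+00]])}
```

View pics/scene0.png

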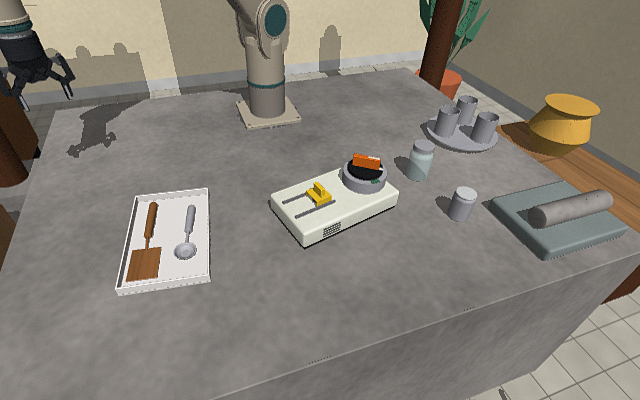

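View pics/top0.png

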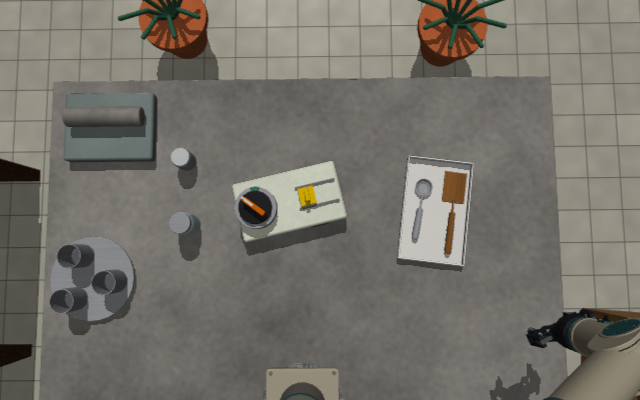

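```bash
cat > h.py <<'E'
import numpy as np, cv2
from cell import ctrl
def ray(p,uv,z):
    T=p['cam_to_world'];d=T[:3,:3]@np.array([(uv[0]-p['cx'])/p['fx'],(uv[1]-p['cy'])/p['fy'],1])
    o=T[:3,3];return o+d*(z-o[2])/d[2]
def mask(im,lo,hi):
    return cv2.inRange(cv2.cvtColor(im,cv2.COLOR_RGB2HSV),lo,hi)
def big(m):
    c,_=cv2.findContours(m,cv2.RETR_EXTERNAL,cv2.CHAIN_APPROX_NONE);return max(c,key=cv2.contourArea)
E
python3 - <<'E'
from h import *
for n,box in(("top",(215,360,150,260)),("scene",(255,410,130,255))):
    im=cv2.imread(f'pics/{n}0.png')[:,:,::-1].copy();p=ctrl.camera_params(n)
    x0,x1,y0,y1=box
    z=cv2.resize(im[y0:y1,x0:x1],None,fx=5,fy=5,interpolation=cv2.INTER_CUBIC);cv2.imwrite(f'pics/{n}z.png',z[:,:,::-1])
    roi=np.zeros(im.shape[:2],np.uint8);roi[y0:y1,x0:x1]=255
    o=mask(im,(5,180,90),(16,255,255))&roi; y=mask(im,(20,150,90),(33,255,255))&roi
    w=mask(im,(20,3,140),(45,60,255))&roi
    g=mask(im,(60,80,40),(95,255,255))&roi
    for nm,m,zz in(('orange',o,137),('yellow',y,85),('white',w,60),('green',g,95)):
        c=big(m) if m.any() else None
        if c is None: print(n,nm,None);continue
        r=cv2.minAreaRect(c);print(n,nm,r,cv2.contourArea(c),ray(p,r[0],zz)[:2])
        b=np.array([ray(p,q,zz)[:2] for q in cv2.boxPoints(r)]);print(b.round(1).tolist())
E
```

```text
top orange ((253.3400115966797, 205.87998962402344), (25.60000228881836, 5.400000095367432), 36.869895935058594) 69.5 [552.11197874 121.56829662]
[[567.2, 153.3], [578.7, 144.7], [537.0, 89.9], [525.6, 98.5]]
top yellow ((306.5, 195.50001525878906), (18.19017219543457, 15.279744148254395), 75.96376037597656) 248.0 [584.19238585 -18.57611321]
[[603.9, 8.0], [613.9, -33.2], [564.5, -45.1], [554.6, -4.0]]
top white ((288.81097412109375, 200.16757202148438), (58.06370162963867, 104.59870147705078), 76.32869720458984) 4185.0 [574.22640157  32.24941862]
[[621.0, 195.5], [688.7, -93.0], [527.8, -129.6], [461.4, 155.7]]
top green ((254.5, 188.5), (3.0, 7.0), 90.0) 17.5 [604.00809116 124.40030927]
[[608.3, 134.1], [608.1, 114.7], [599.7, 114.7], [599.9, 134.0]]
scene orange ((365.8566589355469, 161.37745666503906), (27.271589279174805, 11.928397178649902), 10.784297943115234) 265.5 [574.70791157 110.04902861]
[[576.5, 69.4], [531.4, 96.4], [572.9, 151.8], [615.6, 122.9]]
scene yellow ((318.2500305175781, 195.25001525878906), (23.33452033996582, 16.970561981201172), 45.0) 294.0 [603.53552288 -25.76769574]
[[584.8, -56.1], [549.6, -11.5], [622.0, 4.2], [652.8, -38.8]]
scene white ((336.3394470214844, 197.44161987304688), (62.58704376220703, 118.04545593261719), 64.98310852050781) 4643.0 [598.79311083  26.1088078 ]
[[534.1, -130.6], [407.7, 240.1], [662.9, 181.4], [733.8, -125.1]]
scene green ((375.0, 180.5), (3.0, 8.0), 90.0) 14.5 [605.10205863 126.64383381]
[[596.5, 119.8], [602.7, 139.3], [613.7, 133.5], [607.5, 114.2]]
```

View pics/topz.png

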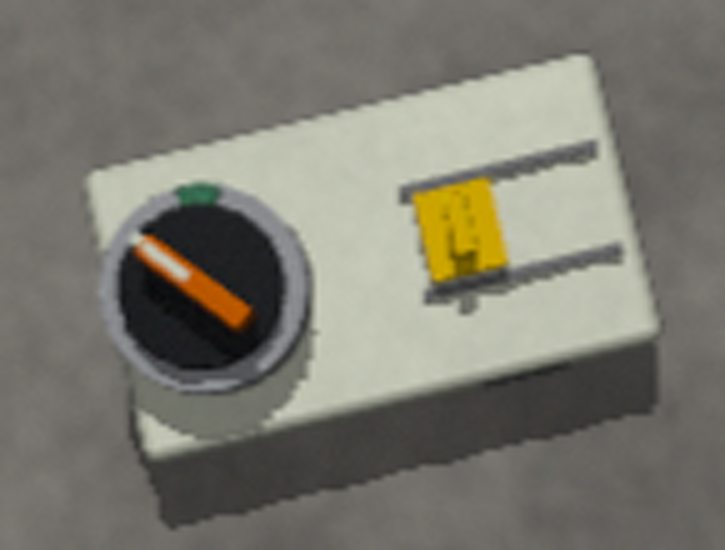

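View pics/scenez.png

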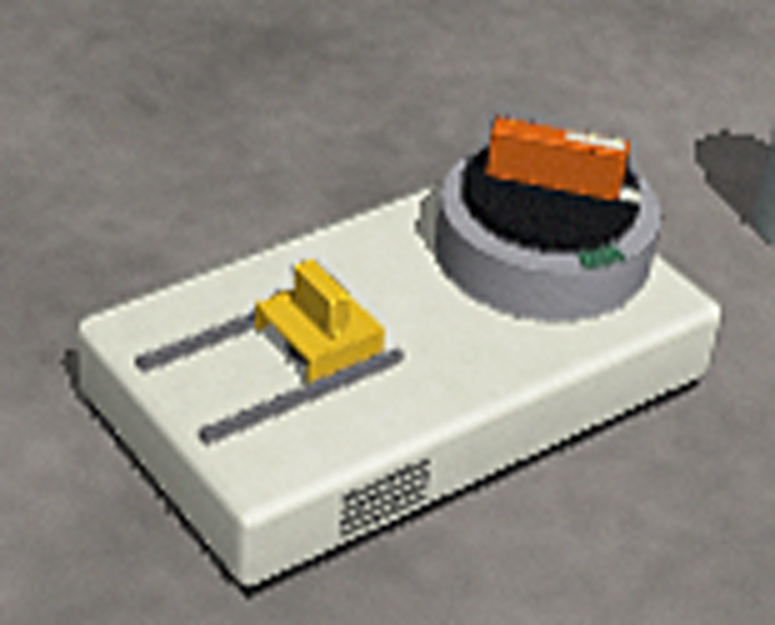

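```bash
cat >> h.py <<'E'
from scipy.spatial.transform import Rotation as R
def go(t,yaw=None,stt=None):
    s=ctrl.read_state();Rm=R.from_euler('xyz',s['tool_rot']).as_matrix()
    d=Rm.T@(np.array(t,float)-s['eef_pos']); r=0
    if yaw is not None: r=-np.degrees((yaw-s['tool_rot'][2]+np.pi)%(2*np.pi)-np.pi)
    print('t',round(s['clock'],2),'pos',np.round(s['eef_pos'],1),'rot',np.round(s['tool_rot'],3),'F',np.round(s['force'],1),'T',np.round(s['torque'],2),'w',round(s['width'],1),'q7',round(s['qpos'][6],2))
    print('row shift',d.round(1),'roll',round(r,2))
E
python3 -c "
from h import *
go((552,122,245),-0.64)"
```

```text
t 0.1 pos [ 254.  -597.7  244.5] rot [ 3.142e+00  2.000e-03 -1.169e+00] F [ 0.3  0.3 -0.5] T [-0.01  0.03  0.04] w 85.5 q7 -0.02
row shift [-5.459e+02 -5.557e+02  4.000e-01] roll -30.31
```

Request:
send_rows:
  commands:
    - [85,-30,-31,0,0]
    - [85,-65,-66,0,0]
    - [85,-100,-102,0,0]
    - [85,-134,-136,0,0]
    - [85,-168,-171,0,0]

```text
clock: 0.6
eef_pos: [345.9, -374.2, 244.5]
tool_rot: [3.142, 0.002, -1.169]
force: [0.8, -0.4, 0.4]
width: 85.3
```

```bash
python3 -c "
from h import *
go((552,122,245),-0.64)"
```

```text
t 0.6 pos [ 345.9 -374.2  244.5] rot [ 3.142e+00  2.000e-03 -1.169e+00] F [ 0.8 -0.4  0.4] T [ 0.01 -0.09  0.05] w 85.3 q7 -0.38
row shift [-376.2 -383.6    0.4] roll -30.32
```

Request:
send_rows:
  commands:
    - [85,-34,-34,0,0]
    - [85,-68,-69,0,0]
    - [85,-102,-103,0,0]
    - [85,-136,-138,0,0]
    - [85,-170,-173,0,0]

```text
clock: 1.1
eef_pos: [439.0, -148.2, 244.8]
tool_rot: [3.141, 0.002, -1.17]
force: [0.4, 0.4, 0.1]
width: 85.1
```

```bash
python3 -c "
from h import *
go((552,122,245),-0.64)"
```

```text
t 1.1 pos [ 439.  -148.2  244.8] rot [ 3.141e+00  2.000e-03 -1.170e+00] F [0.4 0.4 0.1] T [-0.01 -0.05 -0.01] w 85.1 q7 -0.91
row shift [-204.6 -209.6    0.3] roll -30.34
```

Request:
send_rows:
  commands:
    - [85,-34,-35,0,-6]
    - [85,-68,-70,0,-12]
    - [85,-102,-105,0,-18]
    - [85,-136,-140,0,-24]
    - [85,-170,-174,0,-30.3]

```text
clock: 1.6
eef_pos: [533.1, 78.2, 245.1]
tool_rot: [-3.141, 0.002, -0.636]
force: [1.9, 0.2, -0.8]
width: 84.9
```

```bash
python3 -c "
from h import *
im=ctrl.get_image('wrist');cv2.imwrite('pics/w1.png',im[:,:,::-1])
p=ctrl.camera_params('wrist');print(p['cam_to_world'].round(2))
go((552,122,245),-0.64)"
```

```text
[[ 8.1000e-01 -5.5000e-01 -1.8000e-01  5.8438e+02]
 [-5.8000e-01 -7.7000e-01 -2.5000e-01  1.5333e+02]
 [-0.0000e+00  3.1000e-01 -9.5000e-01  3.7576e+02]
 [ 0.0000e+00  0.0000e+00  0.0000e+00  1.0000e+00]]
t 1.65 pos [536.   88.6 245.4] rot [-3.131e+00  3.000e-03 -6.220e-01] F [4.7 8.8 1.1] T [ 0.53 -0.26 -0.  ] w 85.2 q7 -0.94
row shift [ -6.4 -36.4   0.8] roll 1.03
```

View pics/w1.png

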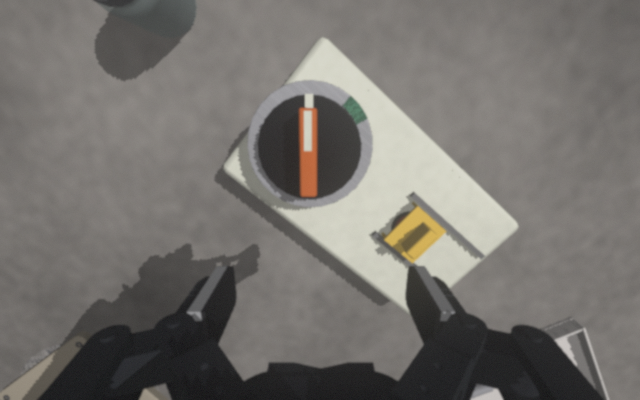

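Request:
send_rows:
  commands:
    - [85,0,0,0,0]
    - [85,0,0,0,0]
    - [85,0,0,0,0]

```text
clock: 1.95
eef_pos: [535.4, 86.8, 245.1]
tool_rot: [-3.133, 0.004, -0.625]
force: [0.2, -0.6, -0.4]
width: 85.2
```

```bash
cat > look.py <<'E'
from h import *
import sys
p=ctrl.camera_params('wrist');s=ctrl.read_state()
im=ctrl.get_image('wrist');cv2.imwrite(f'pics/{sys.argv[1]}.png',im[:,:,::-1])
def rep(nm,m,z):
    if not m.any(): print(nm,None);return
    c=big(m);r=cv2.minAreaRect(c);b=np.array([ray(p,q,z)[:2] for q in cv2.boxPoints(r)])
    e=[b[1]-b[0],b[2]-b[1]];L=[np.linalg.norm(q) for q in e];i=int(np.argmax(L));a=np.arctan2(e[i][1],e[i][0])
    if a<-0.3:a+=np.pi
    print(nm,np.round(r[0],1),ray(p,r[0],z)[:2].round(1),'size',np.round(L,1),'long yaw',round(a,3))
o=mask(im,(3,150,90),(16,255,255))|0
lab=mask(im,(20,150,90),(33,255,255))
w=mask(im,(20,3,130),(45,60,255))
rep('orange z137',o,137)
rep('yellow z79',lab,79)
# housing top
c=big(w);r=cv2.minAreaRect(cv2.convexHull(c));rep('housing z60',w,60)
g=mask(im,(60,80,40),(95,255,255));g[250:]=0
rep('green z95',g,95)
red=mask(im,(0,150,70),(4,255,255))|mask(im,(172,150,70),(180,255,255));rep('red z74',red,74)
E
python3 look.py w2; python3 -c "
from h import *
go((552,122,245),-0.64)"
```

```text
orange z137 [313. 163.] [555.2 123.4] size [68.9 12.2] long yaw 0.931
yellow z79 [419. 262.] [578.5 -40.1] size [0. 0.] long yaw 0.0
housing z60 [372.4 195.7] [577.4  47.6] size [159.4 294. ] long yaw 1.819
green z95 None
red z74 None
t 2.0 pos [535.5  86.4 245.3] rot [-3.133e+00  3.000e-03 -6.250e-01] F [ 0.   0.2 -0.1] T [0.   0.05 0.  ] w 85.0 q7 -0.94
row shift [ -7.4 -38.5   0.6] roll 0.85
```

View pics/w2.png

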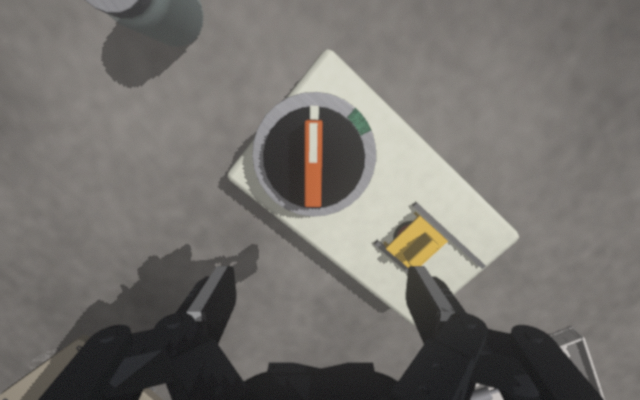

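Request:
send_rows:
  commands:
    - [85,-4,-13,0,1]
    - [85,-7,-26,15,1]
    - [85,-7,-39,30,1]
    - [85,-7,-39,45,1]
    - [85,-7,-39,45,1]

```text
clock: 2.5
eef_pos: [551.0, 121.9, 197.8]
tool_rot: [-3.137, 0.007, -0.643]
force: [-0.4, -0.7, 0.5]
width: 85.1
```

```bash
python3 look.py w3; python3 -c "
from h import *
go((554,122.7,126),-0.64)"
```

```text
orange z137 [323.  223.5] [557.5 126.6] size [63.7 13. ] long yaw 0.921
yellow z79 [462.7 296. ] [607.5 -31.8] size [2.5 4.2] long yaw 1.893
housing z60 [390.5 244.6] [579.5  45.5] size [157.5 293.8] long yaw 1.822
green z95 None
red z74 None
t 2.55 pos [551.7 121.9 199. ] rot [-3.136  0.005 -0.643] F [ 0.6  1.1 -0.2] T [-0.01  0.01 -0.05] w 85.1 q7 -1.02
row shift [ 1.7 -1.6 73. ] roll -0.18
```

View pics/w3.png

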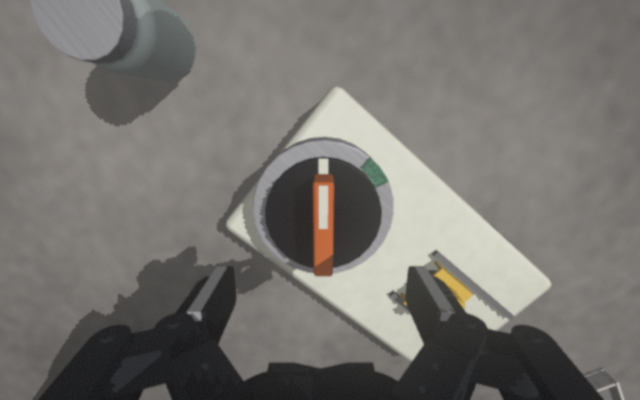

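Request:
send_rows:
  commands:
    - [85,1,-2,25,0]
    - [85,1,-2,50,0]
    - [85,1,-2,66,0]
    - [85,1,-2,73,0]
    - [85,1,-2,73,0]

```text
clock: 3.05
eef_pos: [553.5, 123.0, 125.7]
tool_rot: [-3.137, 0.006, -0.644]
force: [0.5, 0.0, 0.7]
width: 85.2
```

```bash
python3 -c "
from h import *
go((554,122.7,126),-0.64)"
```

```text
t 3.05 pos [553.5 123.  125.7] rot [-3.137  0.006 -0.644] F [0.5 0.  0.7] T [-0.   -0.03 -0.04] w 85.2 q7 -1.04
row shift [ 0.6 -0.1 -0.3] roll -0.21
```

Request:
send_rows:
  commands:
    - [10,0,0,0,0]
    - [10,0,0,0,0]
    - [10,0,0,0,0]
    - [10,0,0,0,0]
    - [10,0,0,0,0]

```text
clock: 3.55
eef_pos: [553.5, 123.1, 126.2]
tool_rot: [-3.136, 0.006, -0.644]
force: [-3.8, -1.7, 15.1]
width: 13.2
```

```bash
python3 look.py w4; python3 -c "
from h import *
go((554,122.7,126),-0.64)"
```

```text
orange z137 [320.5 281.5] [558.7 128.1] size [13.  76.1] long yaw 0.944
yellow z79 [491.7 341.8] [606.5 -14.9] size [ 9.9 42.3] long yaw 1.882
housing z60 [436.2 249.2] [612.3  61.5] size [ 80.4 292.8] long yaw 1.795
green z95 None
red z74 None
t 3.6 pos [553.5 123.1 126.3] rot [-3.136  0.006 -0.643] F [-1.8  0.6  4.1] T [-0.12  0.11  0.07] w 13.0 q7 -1.04
row shift [0.7 0.  0.3] roll -0.19
```

View pics/w4.png

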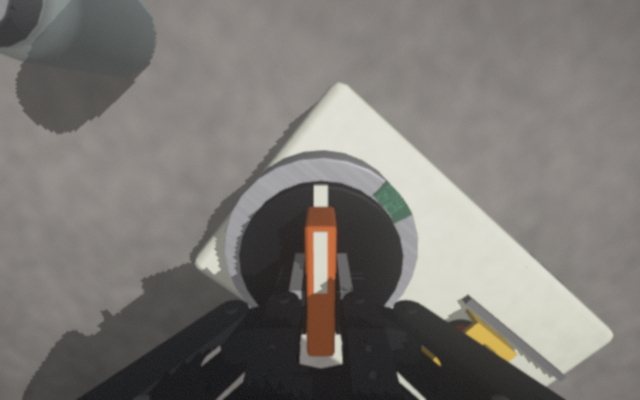

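Request:
send_rows:
  commands:
    - [5,0,0,0,4]
    - [5,0,0,0,8]
    - [5,0,0,0,13]
    - [5,0,0,0,18]
    - [5,0,0,0,22]

```text
clock: 4.1
eef_pos: [553.7, 122.8, 126.3]
tool_rot: [-3.139, 0.006, -1.03]
force: [0.2, -0.3, -0.4]
width: 12.5
```

```bash
python3 -c "
from h import *
go((553.5,123.1,126.2),-1.33)"
```

```text
t 4.1 pos [553.7 122.8 126.3] rot [-3.139  0.006 -1.03 ] F [ 0.2 -0.3 -0.4] T [-0.32 -0.26  0.17] w 12.5 q7 -1.32
row shift [-0.3  0.1  0.1] roll 17.2
```

Request:
send_rows:
  commands:
    - [5,0,0,0,4]
    - [5,0,0,0,8]
    - [5,0,0,0,12]
    - [5,0,0,0,17]
    - [5,0,0,0,17]

```text
clock: 4.6
eef_pos: [553.8, 122.6, 126.3]
tool_rot: [-3.14, 0.006, -1.327]
force: [-0.6, -0.6, -1.2]
width: 13.1
```

```bash
python3 look.py w5; python3 -c "
from h import *
go((553.5,123.1,126.2),-1.55)"
```

```text
orange z137 [320.5 280.5] [562.  123.9] size [77.3 12.9] long yaw 0.228
yellow z79 [543.2 230.6] [596.7 -12.9] size [54.7 37.8] long yaw 2.559
housing z60 [436.2 216. ] [584.6  47.3] size [168.5 250.9] long yaw 1.801
green z95 None
red z74 None
t 4.65 pos [553.8 122.6 126.3] rot [-3.141  0.006 -1.325] F [-1.2 -0.9  0. ] T [-0.39 -0.26 -0.18] w 13.2 q7 -1.53
row shift [-0.6  0.2  0.1] roll 12.88
```

View pics/w5.png

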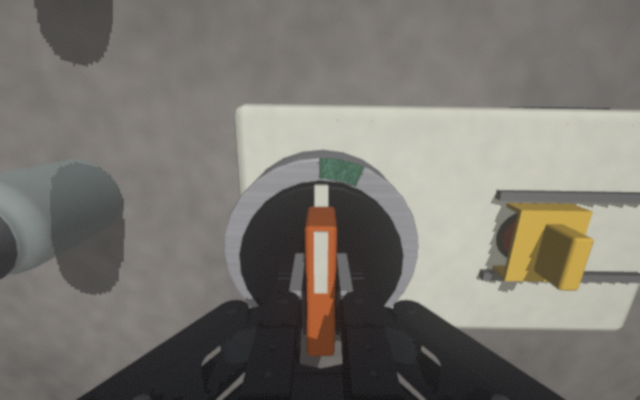

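Request:
send_rows:
  commands:
    - [5,0,0,0,3]
    - [5,0,0,0,6]
    - [5,0,0,0,9]
    - [5,0,0,0,12]
    - [5,0,0,0,12]

```text
clock: 5.15
eef_pos: [555.0, 122.9, 126.6]
tool_rot: [-3.139, 0.005, -1.524]
force: [1.3, -2.1, 0.1]
width: 13.1
```

```bash
python3 look.py w6; python3 -c "
from h import *
go((553.5,123.1,126.2),-1.55)"
```

```text
orange z137 [318.1 283.9] [561.3 123.9] size [13.7 76.8] long yaw 0.219
yellow z79 [557.  203.5] [588.8 -22.1] size [46.  56.1] long yaw 0.33
housing z60 [446.7 197.7] [584.   38.1] size [257.6 172.8] long yaw 1.793
green z95 None
red z74 None
t 5.2 pos [555.  122.9 126.6] rot [-3.139  0.005 -1.525] F [ 2.6 -1.9  0.7] T [-0.39 -0.87  2.83] w 13.1 q7 -1.68
row shift [-0.3  1.5  0.4] roll 1.46
```

View pics/w6.png

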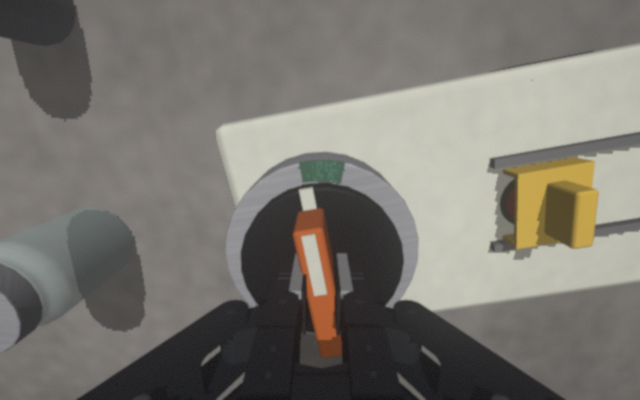

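Request:
send_rows:
  commands:
    - [5,0,0,0,0]

```text
clock: 5.3
eef_pos: [555.1, 122.9, 126.6]
tool_rot: [-3.139, 0.004, -1.518]
force: [0.8, -3.1, -0.2]
width: 12.9
```

```bash
python3 look.py w7; python3 -c "
from h import *
go((553.5,123.1,126.2),-1.55)
im=cv2.imread('pics/w7.png');cv2.imwrite('pics/w7z.png',cv2.resize(im[140:380,220:430],None,fx=2.5,fy=2.5,interpolation=cv2.INTER_CUBIC))"
```

```text
orange z137 [318.2 283.6] [561.5 123.9] size [13.7 77.4] long yaw 0.215
yellow z79 [557.  205.5] [588.4 -22.4] size [46.1 56.3] long yaw 0.335
housing z60 [445.1 197.7] [584.5  39.3] size [258.  173.1] long yaw 1.788
green z95 None
red z74 None
t 5.35 pos [555.1 122.9 126.6] rot [-3.139  0.005 -1.519] F [ 1.1 -2.6  0.4] T [-0.37 -0.58  2.73] w 13.0 q7 -1.67
row shift [-0.3  1.5  0.4] roll 1.79
```

View pics/w7z.png

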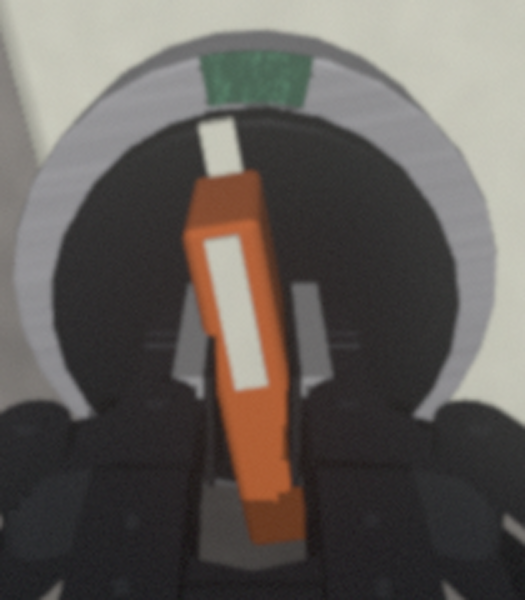

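Request:
send_rows:
  commands:
    - [5,0,0,0,-3]
    - [5,0,0,0,-3]

```text
clock: 5.55
eef_pos: [555.0, 122.9, 126.5]
tool_rot: [-3.139, 0.005, -1.468]
force: [1.8, -1.1, -0.4]
width: 13.2
```

```bash
python3 look.py w8; python3 -c "
from h import *
go((553.5,123.1,126.2),-1.55);print(ctrl.read_state()['tau'].round(2))
im=cv2.imread('pics/w8.png');cv2.imwrite('pics/w8z.png',cv2.resize(im[140:380,220:430],None,fx=2.5,fy=2.5,interpolation=cv2.INTER_CUBIC))"
```

```text
orange z137 [319.5 283.6] [561.5 123.5] size [13.4 77.4] long yaw 0.246
yellow z79 [556.1 215.7] [589.1 -22.1] size [55.2 46.7] long yaw 0.251
housing z60 [442.6 203.7] [584.2  41.6] size [254.7 173.8] long yaw 1.792
green z95 None
red z74 None
t 5.6 pos [555.  122.9 126.5] rot [-3.139  0.005 -1.469] F [ 2.6 -1.  -1.8] T [-0.09 -0.65  1.41] w 12.9 q7 -1.64
row shift [-0.4  1.5  0.3] roll 4.64
[  0.74 -52.39   2.28 -12.42  -1.35   0.71  -1.35]
```

View pics/w8z.png

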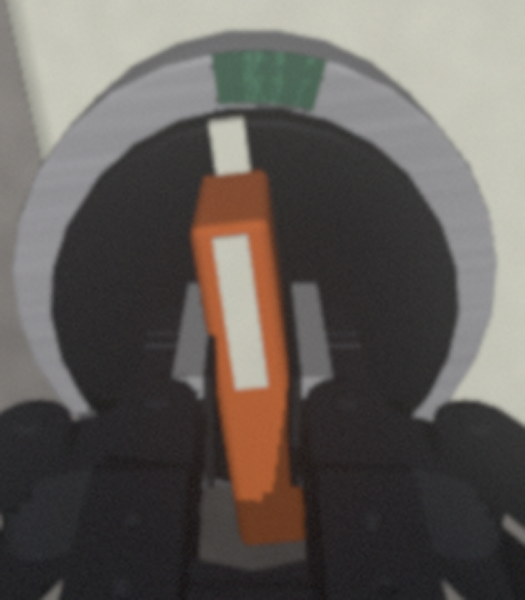

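Request:
send_rows:
  commands:
    - [5,0,0,0,2]
    - [5,0,0,0,4]
    - [5,0,0,0,6]
    - [5,0,0,0,7.5]
    - [5,0,0,0,7.5]

```text
clock: 6.1
eef_pos: [555.1, 122.9, 126.7]
tool_rot: [-3.139, 0.004, -1.595]
force: [0.2, -3.7, 1.3]
width: 12.8
```

```bash
python3 look.py w9; python3 -c "
from h import *
go((553.5,123.1,126.2),-1.55);print(ctrl.read_state()['tau'].round(2))
im=cv2.imread('pics/w9.png');cv2.imwrite('pics/w9z.png',cv2.resize(im[140:380,220:430],None,fx=2.5,fy=2.5,interpolation=cv2.INTER_CUBIC))"
```

```text
orange z137 [316.4 283.8] [561.4 124.3] size [14.6 77.2] long yaw 0.178
yellow z79 [556.2 187.3] [588.8 -21.5] size [45.3 56.4] long yaw 0.307
housing z60 [452.2 188.3] [584.4  33.2] size [262.1 171.2] long yaw 1.791
green z95 None
red z74 None
t 6.15 pos [555.1 122.9 126.7] rot [-3.139  0.004 -1.595] F [ 0.5 -2.7  2.9] T [-0.7  -0.45  4.83] w 12.9 q7 -1.73
row shift [-0.1  1.6  0.5] roll -2.61
[  2.61 -50.01   3.94 -12.03  -4.66   0.38  -4.85]
```

View pics/w9z.png

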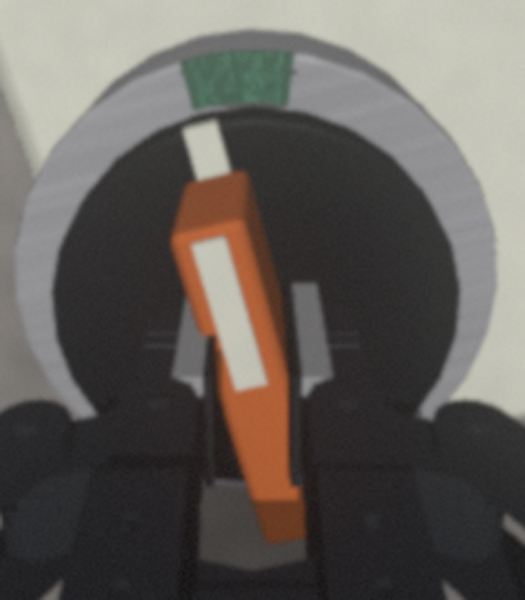

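Request:
send_rows:
  commands:
    - [5,0,0,0,-4]
    - [5,0,0,0,-9]
    - [5,0,0,0,-9]
    - [30,0,0,0,-9]
    - [30,0,0,0,-9]

```text
clock: 6.65
eef_pos: [554.6, 122.9, 126.5]
tool_rot: [-3.14, 0.006, -1.448]
force: [0.1, 0.5, -0.1]
width: 30.2
```

```bash
python3 look.py w10; python3 -c "
from h import *
go((553.5,123.1,126.2),-1.45)
im=cv2.imread('pics/w10.png');cv2.imwrite('pics/w10z.png',cv2.resize(im[140:380,220:430],None,fx=2.5,fy=2.5,interpolation=cv2.INTER_CUBIC))"
```

```text
orange z137 [319.2 282.5] [561.7 123.8] size [13.2 77.5] long yaw 0.237
yellow z79 [545.4 206.3] [596.6 -12.5] size [56.3 38.1] long yaw 2.53
housing z60 [440.8 204.9] [584.4  43.3] size [253.7 174.1] long yaw 1.79
green z95 None
red z74 None
t 6.7 pos [554.7 122.8 126.6] rot [-3.139  0.005 -1.446] F [ 0.1 -0.2 -0.7] T [-0.05 -0.01  0.03] w 29.8 q7 -1.62
row shift [-0.4  1.2  0.4] roll 0.21
```

View pics/w10z.png

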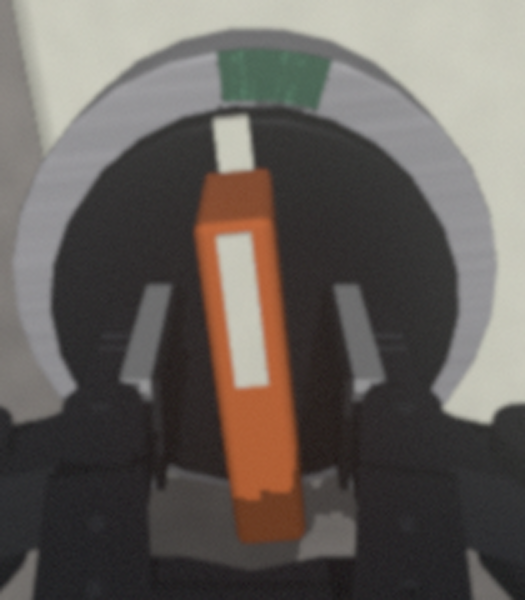

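Request:
send_rows:
  commands:
    - [40,0,0,-2,-3]
    - [40,0,0,-4,-6]
    - [10,0,0,-4,-6]
    - [10,0,0,-4,-6]
    - [10,0,0,-4,-6]

```text
clock: 7.2
eef_pos: [554.7, 122.8, 130.8]
tool_rot: [-3.139, 0.005, -1.344]
force: [0.2, -1.2, 3.5]
width: 12.7
```

```bash
python3 -c "
from h import *
go((553.5,123.1,130.2),-1.45)"
```

```text
t 7.2 pos [554.7 122.8 130.8] rot [-3.139  0.005 -1.344] F [ 0.2 -1.2  3.5] T [-0.17  0.1  -0.  ] w 12.7 q7 -1.55
row shift [-0.6  1.1  0.6] roll 6.07
```

Request:
send_rows:
  commands:
    - [5,0,0,0,1]
    - [5,0,0,0,2]
    - [5,0,0,0,3]
    - [5,0,0,0,3]

```text
clock: 7.6
eef_pos: [554.7, 122.8, 130.8]
tool_rot: [-3.139, 0.004, -1.394]
force: [-0.4, -1.3, 2.3]
width: 12.6
```

```bash
python3 -c "
from h import *
go((553.5,123.1,130.2),-1.45)"
```

```text
t 7.6 pos [554.7 122.8 130.8] rot [-3.139  0.004 -1.394] F [-0.4 -1.3  2.3] T [-0.38 -0.    1.6 ] w 12.6 q7 -1.58
row shift [-0.5  1.1  0.6] roll 3.19
```

```bash
python3 -c "
from h import *
for n,b in(('scene',(290,450,60,230)),('top',(200,380,130,260))):
    im=ctrl.get_image(n)[:,:,::-1]
    cv2.imwrite(f'pics/{n}1.png',cv2.resize(im[b[2]:b[3],b[0]:b[1]],None,fx=4,fy=3.5 if n=='scene' else 4,interpolation=cv2.INTER_CUBIC))
"
```

View pics/scene1.png

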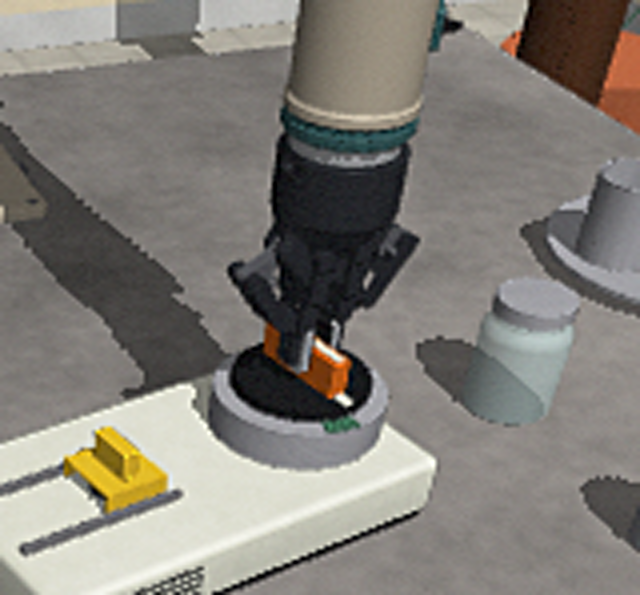

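View pics/top1.png

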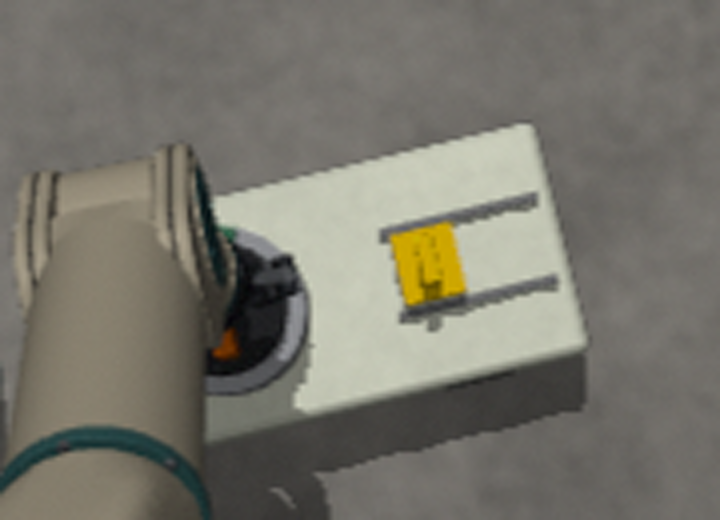

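```bash
cat > ang.py <<'E'
from h import *
import sys
def ang(im,p,verbose=True):
    hsv=cv2.cvtColor(im,cv2.COLOR_RGB2HSV)
    roi=np.zeros(im.shape[:2],np.uint8);roi[130:260,225:420]=255
    g=cv2.inRange(hsv,(55,60,30),(95,255,255))&roi
    c=big(g);pts=np.array([ray(p,q[0],95)[:2] for q in c])
    C=np.array(CEN);a=np.arctan2(*(pts-C)[:,::-1].T);r=np.linalg.norm(pts-C,axis=1)
    print('band area',cv2.contourArea(c),'yaw start/end',a.max().round(3),a.min().round(3),'r',r.min().round(1),r.max().round(1))
    k=(cv2.inRange(hsv,(0,0,140),(180,70,255)))&roi
    n,l,st,ce=cv2.connectedComponentsWithStats(k)
    for i in range(1,n):
        if 60<st[i,4]<1500:
            for z,nm in((108,'ptr'),(137,'stripe')):
                q=ray(p,ce[i],z)[:2]-C
                print(nm,st[i].tolist(),ce[i].round(1),'r',np.linalg.norm(q).round(1),'yaw',np.arctan2(q[1],q[0]).round(3))
    return
CEN=(554.2,122.9)
if __name__=='__main__':
    p=ctrl.camera_params('wrist');im=ctrl.get_image('wrist');cv2.imwrite('pics/'+sys.argv[1]+'.png',im[:,:,::-1])
    print(ctrl.read_state()['tool_rot'])
    ang(im,p)
    # collar outer circle: grey ring contour via lid black disc
    hsv=cv2.cvtColor(im,cv2.COLOR_RGB2HSV)
E
python3 ang.py a1
```

```text
[-3.13902977  0.00484974 -1.39487665]
band area 596.5 yaw start/end 0.233 -0.178 r 46.4 56.7
ptr [310, 184, 14, 22, 283] [316.9 194.7] r 39.7 yaw 0.208
stripe [310, 184, 14, 22, 283] [316.9 194.7] r 47.9 yaw 0.193
ptr [311, 229, 15, 31, 398] [317.7 244.3] r 11.0 yaw 0.261
stripe [311, 229, 15, 31, 398] [317.7 244.3] r 24.6 yaw 0.197
```

View pics/a1.png

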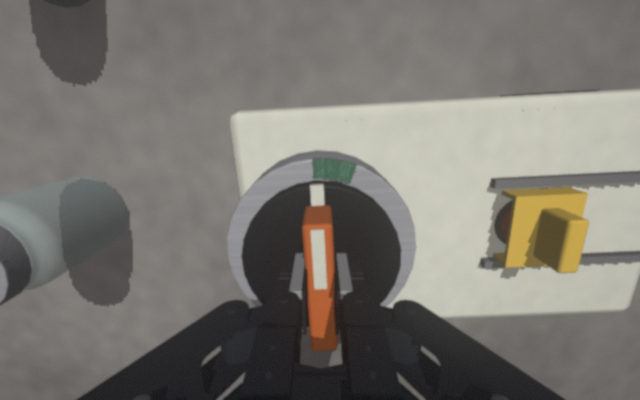

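Request:
send_rows:
  commands:
    - [5,0,0,0,2]
    - [5,0,0,0,3]
    - [5,0,0,0,3]
    - [5,0,0,0,3]
    - [5,0,0,0,3]

```text
clock: 8.25
eef_pos: [554.7, 122.8, 130.9]
tool_rot: [-3.139, 0.005, -1.446]
force: [0.2, -2.1, 4.4]
width: 12.7
```

```bash
python3 ang.py a2; python3 -c "
from h import *
go((553.5,123.1,130.2),-1.45)"
```

```text
[-3.13929174  0.00481835 -1.44630641]
band area 592.0 yaw start/end 0.236 -0.178 r 46.4 56.6
ptr [306, 184, 15, 23, 288] [313.1 195.1] r 39.6 yaw 0.209
stripe [306, 184, 15, 23, 288] [313.1 195.1] r 47.8 yaw 0.177
ptr [307, 229, 17, 31, 401] [315.  244.3] r 11.2 yaw 0.347
stripe [307, 229, 17, 31, 401] [315.  244.3] r 24.7 yaw 0.197
t 8.3 pos [554.7 122.8 130.9] rot [-3.139  0.005 -1.446] F [-0.7 -2.   4.3] T [-0.54  0.1   2.64] w 13.2 q7 -1.62
row shift [-0.4  1.1  0.7] roll 0.21
```

Request:
send_rows:
  commands:
    - [5,0,0,0,0]
    - [5,0,0,0,0]
    - [5,0,0,0,0]
    - [5,0,0,0,0]
    - [5,0,0,0,0]

```text
clock: 8.8
eef_pos: [554.7, 122.8, 130.9]
tool_rot: [-3.139, 0.005, -1.446]
force: [-0.1, -2.6, 5.3]
width: 12.5
```

```bash
python3 ang.py a3; python3 -c "
from h import *
go((553.5,123.1,130.2),-1.45)"
```

```text
[-3.13930011  0.00480799 -1.44631424]
band area 593.0 yaw start/end 0.239 -0.178 r 46.4 56.5
ptr [306, 184, 15, 23, 288] [313.1 195.1] r 39.6 yaw 0.209
stripe [306, 184, 15, 23, 288] [313.1 195.1] r 47.8 yaw 0.177
ptr [307, 229, 17, 31, 401] [315.  244.3] r 11.2 yaw 0.349
stripe [307, 229, 17, 31, 401] [315.  244.3] r 24.7 yaw 0.198
t 8.85 pos [554.7 122.8 130.9] rot [-3.139  0.005 -1.446] F [-0.7 -2.3  3.3] T [-0.54  0.06  2.63] w 12.8 q7 -1.62
row shift [-0.5  1.1  0.7] roll 0.21
```

Request:
send_rows:
  commands:
    - [5,0,0,0,-3]
    - [5,0,0,0,-6]
    - [5,0,0,0,-9]
    - [5,0,0,0,-12]
    - [5,0,0,0,-12]

```text
clock: 9.35
eef_pos: [554.6, 122.9, 130.8]
tool_rot: [-3.138, 0.006, -1.245]
force: [-0.9, 0.9, 1.5]
width: 12.5
```

```bash
python3 ang.py a4; python3 -c "
from h import *
go((553.5,123.1,130.2),-1.45)"
```

```text
[-3.13831794  0.00610228 -1.24482663]
band area 571.5 yaw start/end 0.231 -0.183 r 46.5 56.6
ptr [314, 184, 14, 22, 297] [320.6 194.5] r 39.7 yaw 0.307
stripe [314, 184, 14, 22, 297] [320.6 194.5] r 47.9 yaw 0.307
ptr [314, 229, 13, 31, 401] [320.  244.1] r 11.0 yaw 0.288
stripe [314, 229, 13, 31, 401] [320.  244.1] r 24.6 yaw 0.3
t 9.4 pos [554.6 122.9 130.8] rot [-3.138  0.006 -1.245] F [-0.9  0.2  2.9] T [-0.01  0.12  0.01] w 12.8 q7 -1.48
row shift [-0.5  1.   0.6] roll 11.76
```

```bash
python3 - <<'E'
from h import *
import ang
s=ctrl.read_state();p=ctrl.camera_params('wrist')
def T(pos,rot):
    M=np.eye(4);M[:3,:3]=R.from_euler('xyz',rot).as_matrix();M[:3,3]=pos;return M
X=np.linalg.inv(T(s['eef_pos'],s['tool_rot']))@p['cam_to_world']
for n,pos,rot in(('w5',(553.8,122.6,126.3),(-3.141,.006,-1.325)),('w6',(555,122.9,126.6),(-3.139,.005,-1.525)),('w8',(555,122.9,126.5),(-3.139,.005,-1.469)),('w9',(555.1,122.9,126.7),(-3.139,.004,-1.595)),('w10',(554.7,122.8,126.6),(-3.139,.005,-1.446))):
    q=dict(p);q['cam_to_world']=T(pos,rot)@X
    print(n);ang.ang(cv2.imread(f'pics/{n}.png')[:,:,::-1].copy(),q)
E
```

```text
w5
band area 655.5 yaw start/end 0.229 -0.183 r 46.2 56.8
ptr [315, 185, 13, 22, 285] [321.  195.5] r 39.6 yaw 0.22
stripe [315, 185, 13, 22, 285] [321.  195.5] r 47.9 yaw 0.223
ptr [314, 232, 14, 28, 392] [320.5 245.5] r 11.4 yaw 0.177
stripe [314, 232, 14, 28, 392] [320.5 245.5] r 25.3 yaw 0.209
w6
band area 625.5 yaw start/end 0.231 -0.184 r 46.5 56.5
ptr [299, 188, 17, 23, 301] [307.3 198.8] r 39.4 yaw 0.203
stripe [299, 188, 17, 23, 301] [307.3 198.8] r 47.8 yaw 0.145
ptr [302, 234, 18, 26, 348] [310.4 247.1] r 12.5 yaw 0.447
stripe [302, 234, 18, 26, 348] [310.4 247.1] r 25.8 yaw 0.189
w8
band area 621.0 yaw start/end 0.231 -0.181 r 46.5 56.5
ptr [304, 187, 16, 23, 302] [311.4 198.3] r 39.5 yaw 0.204
stripe [304, 187, 16, 23, 302] [311.4 198.3] r 48.0 yaw 0.164
ptr [305, 234, 17, 26, 349] [313.4 246.8] r 12.2 yaw 0.368
stripe [305, 234, 17, 26, 349] [313.4 246.8] r 25.9 yaw 0.192
w9
band area 641.0 yaw start/end 0.233 -0.182 r 46.4 56.6
ptr [294, 189, 18, 23, 299] [302.3 199.9] r 39.4 yaw 0.201
stripe [294, 189, 18, 23, 299] [302.3 199.9] r 47.7 yaw 0.121
ptr [297, 235, 20, 25, 343] [306.4 247.4] r 13.4 yaw 0.534
stripe [297, 235, 20, 25, 343] [306.4 247.4] r 26.0 yaw 0.189
w10
band area 621.0 yaw start/end 0.233 -0.183 r 46.7 56.6
ptr [305, 186, 16, 23, 303] [312.9 197.3] r 39.6 yaw 0.204
stripe [305, 186, 16, 23, 303] [312.9 197.3] r 48.0 yaw 0.172
ptr [307, 233, 16, 27, 361] [314.6 246.3] r 12.0 yaw 0.332
stripe [307, 233, 16, 27, 361] [314.6 246.3] r 25.7 yaw 0.191
```

Request:
send_rows:
  commands:
    - [20,0,0,0,0]
    - [20,0,0,0,5]
    - [20,0,0,0,10]
    - [20,0,0,0,15]
    - [20,0,0,0,19]

```text
clock: 9.9
eef_pos: [554.6, 122.8, 130.5]
tool_rot: [-3.141, 0.007, -1.583]
force: [0.3, -0.4, -0.0]
width: 20.1
```

```bash
python3 -c "
from h import *
go((553.5,123.1,130.2),-1.65)"
```

```text
t 9.9 pos [554.6 122.8 130.5] rot [-3.141  0.007 -1.583] F [ 0.3 -0.4 -0. ] T [-0.15 -0.01  0.19] w 20.1 q7 -1.72
row shift [-0.3  1.1  0.3] roll 3.82
```

Request:
send_rows:
  commands:
    - [20,0,0,0,2]
    - [20,0,0,0,4]
    - [20,0,0,0,5]
    - [20,0,0,0,5]

```text
clock: 10.3
eef_pos: [554.8, 122.8, 130.5]
tool_rot: [-3.141, 0.007, -1.669]
force: [0.2, -0.3, 0.7]
width: 20.1
```

```bash
python3 ang.py a5; python3 -c "
from h import *
go((553.5,123.1,130.2),-1.65)"
```

```text
[-3.14080312  0.00692607 -1.66919818]
band area 569.0 yaw start/end 0.239 -0.174 r 46.5 56.4
ptr [288, 188, 19, 23, 289] [297.2 198.9] r 39.7 yaw 0.215
stripe [288, 188, 19, 23, 289] [297.2 198.9] r 47.4 yaw 0.108
ptr [292, 232, 24, 28, 379] [303.1 246.2] r 13.9 yaw 0.658
stripe [292, 232, 24, 28, 379] [303.1 246.2] r 25.2 yaw 0.205
t 10.35 pos [554.8 122.8 130.5] rot [-3.141  0.007 -1.669] F [ 0.5 -1.1  0.5] T [-0.24 -0.16  0.9 ] w 19.9 q7 -1.78
row shift [-0.2  1.3  0.3] roll -1.1
```

View pics/a5.png

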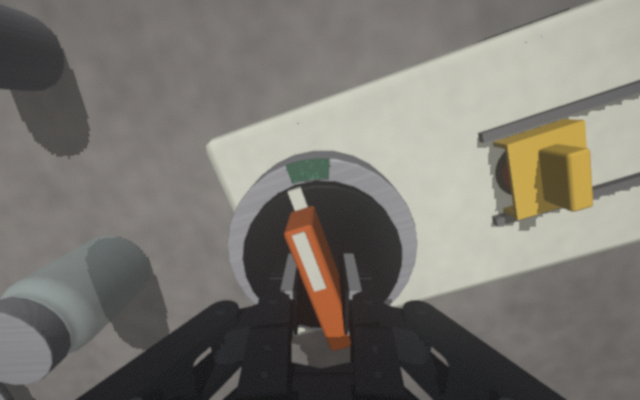

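```bash
cat > arc.py <<'E'
from h import *
import sys
def proj(p,P):
    T=np.linalg.inv(p['cam_to_world']);c=(T[:3,:3]@np.array(P,float).T).T+T[:3,3]
    return c[:,0]/c[:,2]*p['fx']+p['cx'],c[:,1]/c[:,2]*p['fy']+p['cy']
def arc(im,p,C=(554.4,122.9)):
    f=im.astype(np.float32)
    a=np.arange(-0.45,0.6,0.002)
    def samp(r,z):
        P=np.c_[C[0]+r*np.cos(a),C[1]+r*np.sin(a),np.full(a.size,z)]
        u,v=proj(p,P);return cv2.remap(f,u.astype(np.float32)[None],v.astype(np.float32)[None],cv2.INTER_LINEAR)[0]
    def edges(s):
        lo,hi=np.percentile(s,10),np.percentile(s,99);m=s>(lo+hi)/2
        i=np.where(m)[0];return round(a[i[0]],3),round(a[i[-1]],3)
    for r in(49,52,55):
        s=samp(r,95);print('band r',r,edges(s[:,1]-s[:,0]))
    for r in(40,42,44):
        s=samp(r,108);e=edges(s.min(1));print('ptr r',r,e,'mid',round(sum(e)/2,3))
if __name__=='__main__':
    p=ctrl.camera_params('wrist');im=ctrl.get_image('wrist');cv2.imwrite(f'pics/{sys.argv[1]}.png',im[:,:,::-1]);arc(im,p)
E
python3 arc.py a6
```

```text
band r 49 (np.float64(-0.186), np.float64(0.252))
band r 52 (np.float64(-0.182), np.float64(0.252))
band r 55 (np.float64(-0.18), np.float64(0.25))
ptr r 40 (np.float64(0.122), np.float64(0.308)) mid 0.215
ptr r 42 (np.float64(0.128), np.float64(0.306)) mid 0.217
ptr r 44 (np.float64(0.132), np.float64(0.302)) mid 0.217
```

```bash
python3 - <<'E'
from h import *
from arc import arc
s=ctrl.read_state();p=ctrl.camera_params('wrist')
def T(pos,rot):
    M=np.eye(4);M[:3,:3]=R.from_euler('xyz',rot).as_matrix();M[:3,3]=pos;return M
X=np.linalg.inv(T(s['eef_pos'],s['tool_rot']))@p['cam_to_world']
for n,pos,rot in(('w5',(553.8,122.6,126.3),(-3.141,.006,-1.325)),('w8',(555,122.9,126.5),(-3.139,.005,-1.469)),('w9',(555.1,122.9,126.7),(-3.139,.004,-1.595)),('w10',(554.7,122.8,126.6),(-3.139,.005,-1.446)),('a3',(554.7,122.8,130.9),(-3.139,.005,-1.446)),('a4',(554.6,122.9,130.8),(-3.138,.006,-1.245))):
    q=dict(p);q['cam_to_world']=T(pos,rot)@X
    print(n);arc(cv2.imread(f'pics/{n}.png')[:,:,::-1].copy(),q)
E
```

```text
w5
band r 49 (np.float64(-0.182), np.float64(0.254))
band r 52 (np.float64(-0.18), np.float64(0.254))
band r 55 (np.float64(-0.178), np.float64(0.252))
ptr r 40 (np.float64(0.144), np.float64(0.324)) mid 0.234
ptr r 42 (np.float64(0.148), np.float64(0.32)) mid 0.234
ptr r 44 (np.float64(0.154), np.float64(0.318)) mid 0.236
w8
band r 49 (np.float64(-0.186), np.float64(0.254))
band r 52 (np.float64(-0.182), np.float64(0.252))
band r 55 (np.float64(-0.18), np.float64(0.248))
ptr r 40 (np.float64(0.124), np.float64(0.308)) mid 0.216
ptr r 42 (np.float64(0.128), np.float64(0.304)) mid 0.216
ptr r 44 (np.float64(0.134), np.float64(0.302)) mid 0.218
w9
band r 49 (np.float64(-0.186), np.float64(0.254))
band r 52 (np.float64(-0.184), np.float64(0.252))
band r 55 (np.float64(-0.182), np.float64(0.252))
ptr r 40 (np.float64(0.12), np.float64(0.306)) mid 0.213
ptr r 42 (np.float64(0.126), np.float64(0.302)) mid 0.214
ptr r 44 (np.float64(0.13), np.float64(0.298)) mid 0.214
w10
band r 49 (np.float64(-0.188), np.float64(0.256))
band r 52 (np.float64(-0.186), np.float64(0.254))
band r 55 (np.float6
[... 153 characters left out ...]
 (np.float64(0.136), np.float64(0.302)) mid 0.219
a3
band r 49 (np.float64(-0.182), np.float64(0.254))
band r 52 (np.float64(-0.182), np.float64(0.252))
band r 55 (np.float64(-0.18), np.float64(0.252))
ptr r 40 (np.float64(0.124), np.float64(0.31)) mid 0.217
ptr r 42 (np.float64(0.128), np.float64(0.304)) mid 0.216
ptr r 44 (np.float64(0.136), np.float64(0.302)) mid 0.219
a4
band r 49 (np.float64(-0.188), np.float64(0.256))
band r 52 (np.float64(-0.182), np.float64(0.252))
band r 55 (np.float64(-0.182), np.float64(0.252))
ptr r 40 (np.float64(0.23), np.float64(0.414)) mid 0.322
ptr r 42 (np.float64(0.234), np.float64(0.408)) mid 0.321
ptr r 44 (np.float64(0.238), np.float64(0.406)) mid 0.322
```

Request:
send_rows:
  commands:
    - [40,0,0,0,0]
    - [40,0,0,0,-7]
    - [40,0,0,0,-14]
    - [40,0,0,0,-19]
    - [40,0,0,0,-19]

```text
clock: 10.9
eef_pos: [554.5, 122.7, 130.3]
tool_rot: [-3.139, 0.007, -1.34]
force: [0.3, -0.4, -0.6]
width: 39.9
```

```bash
python3 arc.py a7;python3 -c "
from h import *
go((554.6,122.8,122),-1.345)"
```

```text
band r 49 (np.float64(-0.194), np.float64(0.244))
band r 52 (np.float64(-0.192), np.float64(0.244))
band r 55 (np.float64(-0.188), np.float64(0.244))
ptr r 40 (np.float64(0.116), np.float64(0.3)) mid 0.208
ptr r 42 (np.float64(0.122), np.float64(0.296)) mid 0.209
ptr r 44 (np.float64(0.128), np.float64(0.294)) mid 0.211
t 10.95 pos [554.5 122.7 130.3] rot [-3.139  0.007 -1.342] F [-0.3  0.4  1. ] T [ 0.01  0.01 -0.03] w 40.0 q7 -1.54
row shift [-0.1 -0.1  8.3] roll 0.19
```

View pics/a7.png

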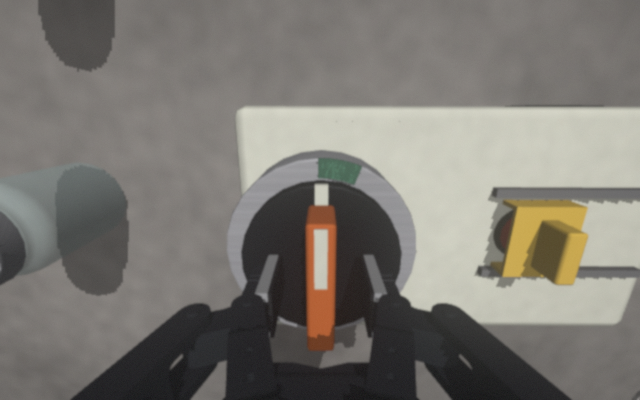

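Request:
send_rows:
  commands:
    - [40,0,0,2,0]
    - [10,0,0,4,0]
    - [10,0,0,4,0]
    - [10,0,0,4,0]
    - [10,0,0,4,0]

```text
clock: 11.45
eef_pos: [554.2, 122.7, 126.1]
tool_rot: [-3.14, 0.007, -1.342]
force: [-0.3, 0.8, -2.1]
width: 12.9
```

Request:
send_rows:
  commands:
    - [5,0,0,2,0]
    - [5,0,0,4,0]
    - [5,0,0,6,1]
    - [5,0,0,7,3]
    - [5,0,0,7,6]

```text
clock: 11.95
eef_pos: [554.7, 122.7, 125.6]
tool_rot: [-3.138, 0.007, -1.442]
force: [-13.2, -4.4, 51.4]
width: 12.9
```

```bash
python3 arc.py a8;python3 -c "
from h import *
go((554.6,122.8,122),-1.345)"
```

```text
band r 49 (np.float64(-0.19), np.float64(0.248))
band r 52 (np.float64(-0.188), np.float64(0.246))
band r 55 (np.float64(-0.186), np.float64(0.246))
ptr r 40 (np.float64(0.118), np.float64(0.302)) mid 0.21
ptr r 42 (np.float64(0.124), np.float64(0.298)) mid 0.211
ptr r 44 (np.float64(0.128), np.float64(0.296)) mid 0.212
t 12.0 pos [554.8 122.7 125.6] rot [-3.137  0.007 -1.442] F [-14.   -3.5  51. ] T [-1.15  2.84  2.19] w 13.0 q7 -1.62
row shift [-0.1  0.2  3.6] roll -5.58
```

Request:
send_rows:
  commands:
    - [5,0,0,-3,-3]
    - [5,0,0,-4,-6]
    - [5,0,0,-4,-6]

```text
clock: 12.3
eef_pos: [554.1, 122.6, 127.4]
tool_rot: [-3.139, 0.006, -1.336]
force: [3.9, 1.1, -20.6]
width: 13.1
```

```bash
python3 - <<'E'
from h import *
p=ctrl.camera_params('wrist');im=ctrl.get_image('wrist');cv2.imwrite('pics/a9.png',im[:,:,::-1])
g=cv2.cvtColor(im,cv2.COLOR_RGB2GRAY).astype(float)
pts=[]
for x in range(265,625,3):
    col=g[85:135,x];d=np.diff(col);i=int(np.argmax(d))
    if d[i]>15: pts.append(ray(p,(x,85+i+0.5),58)[:2])
pts=np.array(pts)
vx,vy,x0,y0=cv2.fitLine(pts.astype(np.float32),cv2.DIST_HUBER,0,.01,.01).ravel()
a=np.arctan2(vy,vx)
print(len(pts),'mill yaw',(a-np.pi/2+np.pi/2)%np.pi-np.pi/2, 'line pt',x0,y0)
n=np.array([-vy,vx]); print('resid',np.abs((pts-[x0,y0])@n).max(),'dist lid centre->edge',abs((np.array([554.5,122.8])-[x0,y0])@n))
E
python3 -c "
from h import *
go((554.6,122.8,130),-1.345)"
```

```text
120 mill yaw 0.22951603 line pt 653.6092 66.93906
resid 0.6307069064793247 dist lid centre->edge 83.80150275199003
t 12.35 pos [554.1 122.7 127.4] rot [-3.139  0.006 -1.337] F [  5.    0.8 -24.2] T [ 0.06 -1.05  0.16] w 12.8 q7 -1.54
row shift [-0.  -0.5 -2.6] roll 0.43
```

Request:
send_rows:
  commands:
    - [5,0,0,0,-6]
    - [5,0,0,0,-12]
    - [5,0,0,0,-18]
    - [5,0,0,0,-18]

```text
clock: 12.75
eef_pos: [554.0, 123.0, 127.3]
tool_rot: [-3.137, 0.006, -1.023]
force: [1.8, 2.5, -8.9]
width: 12.7
```

```bash
python3 -c "
from h import *
go((554.6,122.8,128),-1.54)"
```

```text
t 12.75 pos [554.  123.  127.3] rot [-3.137  0.006 -1.023] F [ 1.8  2.5 -8.9] T [ 0.15 -0.3   0.18] w 12.7 q7 -1.32
row shift [ 0.5 -0.4 -0.7] roll 29.61
```

Request:
send_rows:
  commands:
    - [5,0,0,0,8.5]
    - [5,0,0,0,17]
    - [5,0,0,0,25.5]
    - [5,0,0,0,30]
    - [5,0,0,0,30]

```text
clock: 13.25
eef_pos: [555.1, 122.9, 127.5]
tool_rot: [-3.138, 0.004, -1.537]
force: [4.0, -1.7, -7.4]
width: 12.8
```

```bash
python3 arc.py a10; python3 -c "
from h import *
go((554.6,122.8,128),-1.54)"
```

```text
band r 49 (np.float64(-0.19), np.float64(0.252))
band r 52 (np.float64(-0.188), np.float64(0.25))
band r 55 (np.float64(-0.184), np.float64(0.248))
ptr r 40 (np.float64(0.12), np.float64(0.304)) mid 0.212
ptr r 42 (np.float64(0.126), np.float64(0.3)) mid 0.213
ptr r 44 (np.float64(0.13), np.float64(0.298)) mid 0.214
t 13.3 pos [555.  122.9 127.5] rot [-3.138  0.004 -1.537] F [ 4.3 -2.3 -7.9] T [-0.85 -0.67  3.33] w 12.9 q7 -1.69
row shift [ 0.   0.4 -0.5] roll 0.18
```

Request:
send_rows:
  commands:
    - [5,0,0,0,-4]
    - [5,0,0,0,-8]
    - [5,0,0,0,-8]
    - [40,0,0,0,-8]
    - [60,0,0,0,-8]

```text
clock: 13.8
eef_pos: [555.7, 123.0, 128.4]
tool_rot: [-3.136, 0.004, -1.402]
force: [0.8, -0.3, 0.8]
width: 41.3
```

Request:
send_rows:
  commands:
    - [60,0,0,-20,-8]
    - [60,0,0,-45,-8]
    - [60,0,0,-70,0]
    - [60,0,0,-70,0]
    - [60,0,0,-70,0]

```text
clock: 14.3
eef_pos: [555.9, 122.8, 199.5]
tool_rot: [-3.134, 0.005, -1.403]
force: [0.2, -0.1, -0.4]
width: 60.2
```

```bash
python3 arc.py b1; python3 look.py b2; python3 -c "
from h import *
go((554.6,122.8,128),-1.54)"
```

```text
band r 49 (np.float64(-0.188), np.float64(0.24))
band r 52 (np.float64(-0.186), np.float64(0.242))
band r 55 (np.float64(-0.182), np.float64(0.244))
ptr r 40 (np.float64(0.116), np.float64(0.298)) mid 0.207
ptr r 42 (np.float64(0.122), np.float64(0.298)) mid 0.21
ptr r 44 (np.float64(0.126), np.float64(0.298)) mid 0.212
orange z137 [320.6 230.3] [558.2 122.9] size [13.  73.2] long yaw 0.241
yellow z79 [506.4 201.4] [588.7 -35.4] size [17.6  6.9] long yaw 0.284
housing z60 [428.2 185.9] [587.1  27.7] size [292.1 174.1] long yaw 1.784
green z95 None
red z74 None
t 14.4 pos [554.8 122.6 198. ] rot [-3.137  0.005 -1.403] F [ 0.8 -0.2 -0.7] T [0.01 0.04 0.01] w 60.3 q7 -1.6
row shift [ 0.1  0.6 70. ] roll 7.87
```

View pics/b1.png

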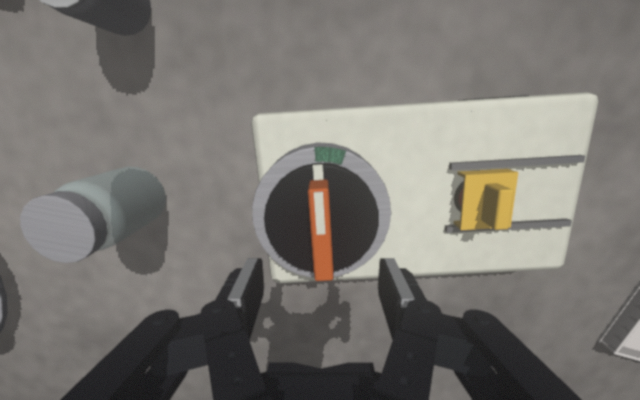

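```bash
python3 - <<'E'
from h import *
p=ctrl.camera_params('wrist')
im=cv2.imread('pics/b2.png')
cv2.imwrite('pics/b2z.png',cv2.resize(im[140:250,430:600],None,fx=4.5,fy=4.5,interpolation=cv2.INTER_CUBIC))
yaw=0.2295;C=np.array([554.5,122.8]);ex=np.array([np.cos(yaw),np.sin(yaw)]);ey=np.array([-np.sin(yaw),np.cos(yaw)])
O=C-92*ey
print('mill origin',O)
for n,uv,z in(('plate L mid',(462,201),79),('plate top-left',(463,172),79),('plate top-right',(516,170),79),('dark left',(455,195),74),('rail1 left',(450,166),62),('rail1 right',(583,159),62),('rail2 left',(446,229),62),('rail2 r',(570,222),62)):
    q=ray(p,uv,z)[:2]-O;print(n,'mill x,y',(q@ex).round(1),(q@ey).round(1))
E
```

```text
mill origin [575.42914089  33.21221589]
plate L mid mill x,y -0.4 -31.1
plate top-left mill x,y 25.2 -29.7
plate top-right mill x,y 24.3 -73.8
dark left mill x,y 3.9 -26.8
rail1 left mill x,y 27.4 -25.6
rail1 right mill x,y 26.7 -142.2
rail2 left mill x,y -33.2 -26.3
rail2 r mill x,y -32.9 -142.6
```

View pics/b2z.png

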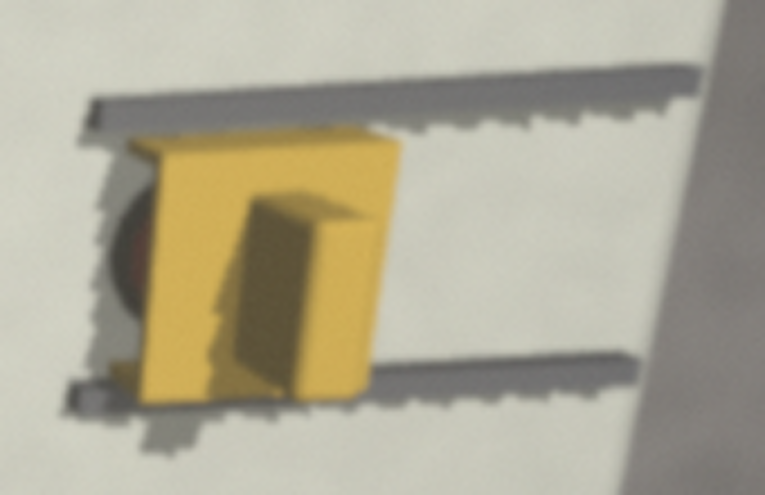

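```bash
cat >> h.py <<'E'
YAW=0.2295
def M(x,y):
    O=np.array([575.4,33.2]);return O+x*np.array([np.cos(YAW),np.sin(YAW)])+y*np.array([-np.sin(YAW),np.cos(YAW)])
E
python3 -c "
from h import *
q=M(-0.5,-51);print(q);go((*q,150),YAW-np.pi/2)"
```

```text
[586.51513362 -16.5765387 ]
t 14.4 pos [554.8 122.6 198. ] rot [-3.137  0.005 -1.403] F [ 0.8 -0.2 -0.7] T [0.01 0.04 0.01] w 60.3 q7 -1.6
row shift [142.7  -7.7  47.4] roll -3.51
```

Request:
send_rows:
  commands:
    - [60,45,-2,0,-1]
    - [60,90,-5,10,-2]
    - [60,130,-7,25,-3.5]
    - [60,143,-8,45,-3.5]
    - [60,143,-8,47,-3.5]

```text
clock: 14.9
eef_pos: [584.8, -20.3, 147.3]
tool_rot: [3.14, 0.004, -1.347]
force: [-0.6, 1.0, -1.2]
width: 59.9
```

```bash
python3 look.py b3; python3 -c "
from h import *
q=M(-0.5,-51);go((*q,95),YAW-np.pi/2)"
```

```text
orange z137 [ 44.2 256.8] [561.5 121.7] size [80.7 31.5] long yaw -0.121
yellow z79 [320.5 235.5] [580.7 -21.6] size [19.5  6.4] long yaw 0.22
housing z60 [243.9 203.7] [585.1  39.1] size [288.5 167.3] long yaw 1.799
green z95 [106. 165.] [603.9 118.2] size [0. 0.] long yaw 0.0
red z74 None
t 14.95 pos [585.2 -17.5 148.1] rot [-3.141  0.006 -1.344] F [-0.6  0.6  0. ] T [ 0.08 -0.    0.02] w 59.8 q7 -1.31
row shift [-0.3 -1.5 53.2] roll -0.15
```

View pics/b3.png

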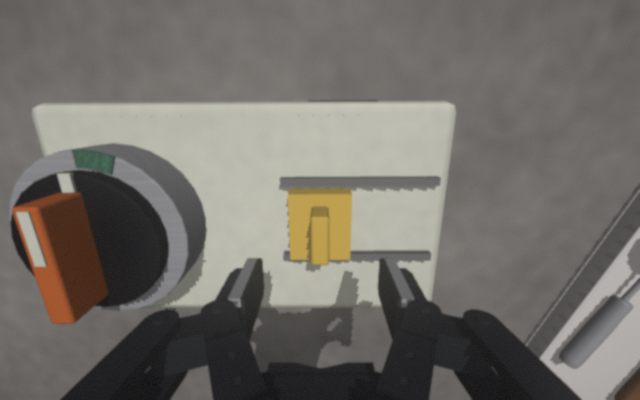

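Request:
send_rows:
  commands:
    - [60,0,-1,20,0]
    - [60,0,-1,40,0]
    - [60,0,-1,50,0]
    - [60,0,-1,53,0]
    - [60,0,-1,53,0]

```text
clock: 15.45
eef_pos: [586.2, -15.9, 95.4]
tool_rot: [-3.141, 0.006, -1.343]
force: [0.2, -0.8, 0.1]
width: 59.8
```

Request:
send_rows:
  commands:
    - [8,0,0,0,0]
    - [8,0,0,0,0]
    - [8,0,0,0,0]
    - [8,0,0,0,0]
    - [8,0,0,0,0]

```text
clock: 15.95
eef_pos: [586.8, -16.3, 96.3]
tool_rot: [-3.14, 0.006, -1.343]
force: [-1.5, -0.2, 4.5]
width: 10.5
```

```bash
python3 look.py b4; python3 -c "
from h import *
q=M(-0.5,-111);go((*q,95),YAW-np.pi/2)"
```

```text
orange z137 None
yellow z79 [323.6 244.2] [600.1 -15.4] size [21.6 37.9] long yaw 1.756
housing z60 [250.5 229.5] [590.7  27.2] size [263.1 165. ] long yaw 1.799
green z95 [ 22.3 184.7] [604.9 125.5] size [11.1 20.5] long yaw 1.62
red z74 None
t 16.0 pos [586.8 -16.3  96.3] rot [-3.14   0.006 -1.343] F [-0.4  0.4  6.7] T [-0.21  0.1   0.06] w 10.6 q7 -1.31
row shift [60.3  0.3  1. ] roll -0.09
```

View pics/b4.png

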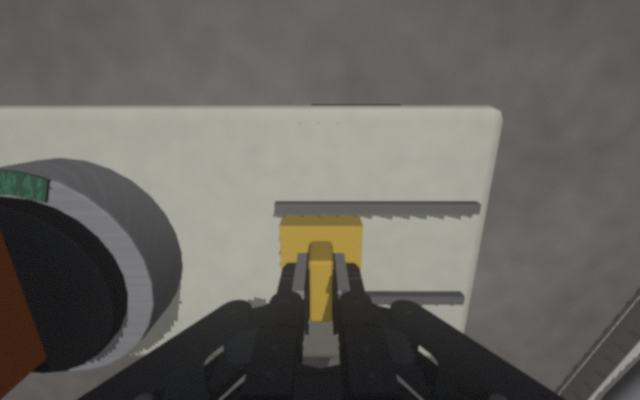

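Ridge gripped (width 10.6). Slide 60 mm along tool +x, slightly over, watching force.

Request:
send_rows:
  commands:
    - [8,12,0,0,0]
    - [8,25,0,0,0]
    - [8,38,0,0,0]
    - [8,50,0,0,0]
    - [8,56,0,0,0]

```text
clock: 16.5
eef_pos: [600.1, -73.4, 96.3]
tool_rot: [-3.139, 0.004, -1.345]
force: [-1.6, 1.0, 6.6]
width: 11.1
```

Request:
send_rows:
  commands:
    - [8,2,0,0,0]
    - [8,4,0,0,0]
    - [8,6,0,0,0]
    - [8,6,0,0,0]

```text
clock: 16.9
eef_pos: [600.3, -74.4, 96.3]
tool_rot: [-3.141, 0.012, -1.343]
force: [-4.0, 12.2, 7.3]
width: 10.8
```

```bash
python3 look.py b5; python3 -c "
from h import *
q=M(-0.5,-111);go((*q,95),YAW-np.pi/2)"
```

```text
orange z137 [237. 250.] [631.6 -39.9] size [0. 0.] long yaw 0.0
yellow z79 [320.5 245. ] [612.7 -71.9] size [41.6 22.5] long yaw 1.804
housing z60 [195.5 229. ] [596.7   1.7] size [175.1 206.4] long yaw 1.799
green z95 None
red z74 [216. 260.] [587.4 -16.6] size [29.7 27.8] long yaw 0.092
t 16.95 pos [600.3 -74.3  96.3] rot [-3.141  0.011 -1.343] F [-4.2 10.9  8.2] T [2.35 0.86 0.04] w 10.8 q7 -1.22
row shift [0.6 0.3 1.3] roll -0.07
```

View pics/b5.png

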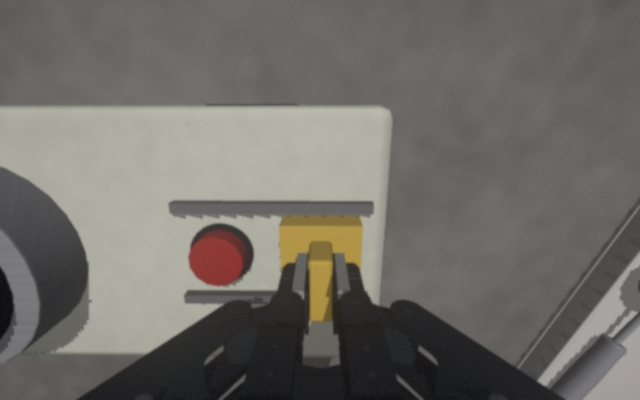

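Request:
send_rows:
  commands:
    - [30,0,0,0,0]
    - [40,0,0,0,0]
    - [45,0,0,-10,0]
    - [45,0,0,-30,0]
    - [45,0,0,-45,0]

```text
clock: 17.45
eef_pos: [600.8, -76.4, 142.5]
tool_rot: [-3.14, 0.01, -1.344]
force: [0.8, 0.0, 0.5]
width: 45.1
```

```bash
python3 look.py b6; python3 -c "
from h import *
go((587,-16.5,110),YAW-np.pi/2)"
```

```text
orange z137 None
yellow z79 [318. 236.] [598.1 -75.3] size [40.5 51.9] long yaw 0.256
housing z60 [187. 209.] [588.8  23.8] size [252.6 164.5] long yaw 1.798
green z95 [  5.5 169. ] [604.6 119.3] size [ 6.6 10.3] long yaw 3.05
red z74 [235.5 230. ] [586.9 -17.1] size [27.5 27.9] long yaw 0.158
t 17.5 pos [602.4 -76.6 145. ] rot [-3.136  0.009 -1.344] F [ 0.6 -0.8  1.3] T [-0.02 -0.06 -0.01] w 45.2 q7 -1.22
row shift [-61.7   1.7  35.5] roll -0.16
```

View pics/b6.png

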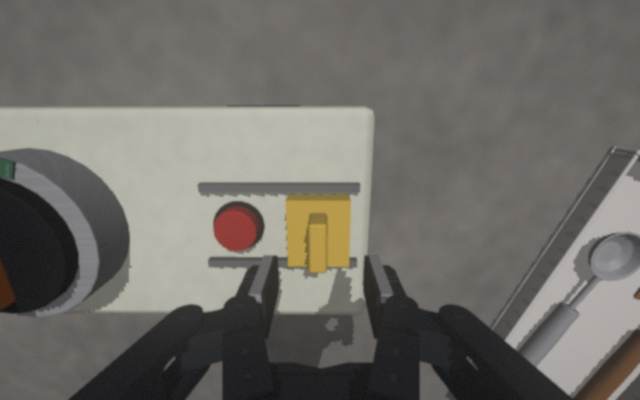

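Request:
send_rows:
  commands:
    - [0,-30,1,0,0]
    - [0,-60,2,0,0]
    - [0,-62,2,10,0]
    - [0,-62,2,30,0]
    - [0,-62,2,36,0]

```text
clock: 18.0
eef_pos: [585.6, -17.2, 107.9]
tool_rot: [-3.138, 0.008, -1.345]
force: [-1.3, -0.2, -0.2]
width: -0.3
```

Request:
send_rows:
  commands:
    - [0,0,0,0,0]
    - [0,0,0,0,0]

```text
clock: 18.2
eef_pos: [585.7, -18.3, 107.9]
tool_rot: [-3.139, 0.008, -1.346]
force: [-0.1, 0.1, 0.6]
width: -0.2
```

```bash
python3 look.py b7; python3 -c "
from h import *
go((587,-16.8,92),YAW-np.pi/2)"
```

```text
orange z137 [  4.5 371.5] [529.4 109.3] size [14.9  3.9] long yaw -0.102
yellow z79 [419.7 257.2] [598.4 -75.7] size [57.9 42.2] long yaw 0.214
housing z60 [243.5 221.5] [588.9  32.3] size [273.2 165.3] long yaw 1.796
green z95 [ 30.2 177.6] [603.3 130.6] size [6.6 2.7] long yaw 2.689
red z74 [317.  244.5] [590.3 -15.5] size [28.2 21.7] long yaw 1.799
t 18.25 pos [586.  -18.1 108.3] rot [-3.138  0.008 -1.346] F [0.6 0.3 1. ] T [-0.02 -0.03 -0.06] w 0.1 q7 -1.31
row shift [-0.9 -1.2 16.3] roll -0.26
```

View pics/b7.png

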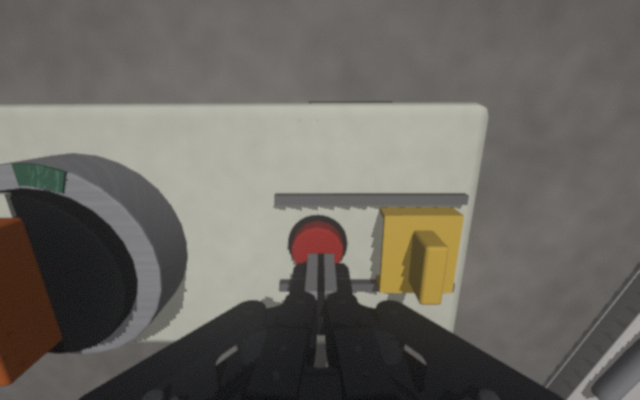

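Request:
send_rows:
  commands:
    - [0,-1,-1,10,0]
    - [0,-1,-1,18,0]
    - [0,-1,-1,22,0]
    - [0,-1,-1,24,0]
    - [0,-1,-1,24,0]

```text
clock: 18.75
eef_pos: [586.7, -16.7, 84.1]
tool_rot: [-3.138, 0.008, -1.346]
force: [-0.0, -0.5, 3.8]
width: 0.1
```

```bash
python3 -c "
from h import *
go((587,-16.8,81),YAW-np.pi/2)"
```

```text
t 18.75 pos [586.7 -16.7  84.1] rot [-3.138  0.008 -1.346] F [-0.  -0.5  3.8] T [-0.05  0.16  0.02] w 0.1 q7 -1.31
row shift [ 0.1 -0.2  3.1] roll -0.26
```

Contact felt (3.8 N, ~4 mm deep). Press to the stop.

Request:
send_rows:
  commands:
    - [0,0,0,1.5,0]
    - [0,0,0,3,0]
    - [0,0,0,3.5,0]
    - [0,0,0,3.5,0]
    - [0,0,0,3.5,0]

```text
clock: 19.25
eef_pos: [586.8, -16.8, 82.0]
tool_rot: [-3.138, 0.008, -1.346]
force: [-4.0, 0.3, 11.5]
width: 0.3
```

```bash
python3 -c "
from h import *
go((587,-16.8,81),YAW-np.pi/2)"
```

```text
t 19.25 pos [586.8 -16.8  82. ] rot [-3.138  0.008 -1.346] F [-4.   0.3 11.5] T [-0.01  0.67  0.08] w 0.3 q7 -1.31
row shift [ 0.1 -0.2  1. ] roll -0.26
```

Request:
send_rows:
  commands:
    - [0,0,0,1,0]
    - [0,0,0,1,0]
    - [0,0,0,-10,0]
    - [0,0,0,-40,0]
    - [0,0,0,-80,0]

```text
clock: 19.75
eef_pos: [585.1, -17.3, 161.5]
tool_rot: [3.141, 0.009, -1.346]
force: [0.5, -0.3, -0.8]
width: -0.3
```

Request:
send_rows:
  commands:
    - [0,0,0,-45,0]
    - [0,0,0,-60,0]
    - [0,0,0,-60,0]
    - [0,0,0,-60,0]

```text
clock: 20.15
eef_pos: [584.7, -17.7, 221.1]
tool_rot: [3.141, 0.009, -1.346]
force: [-0.6, -0.5, -0.0]
width: -0.3
```

```bash
python3 arc.py c1; python3 look.py c2; python3 -c "
from h import *
go((587,-16.8,81),YAW-np.pi/2)
im=ctrl.get_image('scene');cv2.imwrite('pics/scene2.png',im[:,:,::-1])
im=ctrl.get_image('top');cv2.imwrite('pics/top2.png',im[:,:,::-1])"
```

```text
band r 49 (np.float64(-0.17), np.float64(0.27))
band r 52 (np.float64(-0.168), np.float64(0.264))
band r 55 (np.float64(-0.166), np.float64(0.26))
ptr r 40 (np.float64(0.136), np.float64(0.33)) mid 0.233
ptr r 42 (np.float64(0.142), np.float64(0.324)) mid 0.233
ptr r 44 (np.float64(0.144), np.float64(0.322)) mid 0.233
orange z137 [132.9 214.7] [557.8 122.3] size [22.4 72.6] long yaw 0.088
yellow z79 [395.5 197.6] [602.1 -85.3] size [47.2 18.5] long yaw 0.213
housing z60 [267.5 182.5] [583.9  37. ] size [291.1 167.6] long yaw 1.796
green z95 None
red z74 [321.4 195.1] [587.3 -17.2] size [25.5 27. ] long yaw 0.809
t 20.25 pos [584.1 -17.7 219.9] rot [ 3.138  0.009 -1.346] F [-0.3 -0.3  0.6] T [ 0.    0.   -0.04] w 0.2 q7 -1.32
row shift [  1.   -3.5 138.9] roll -0.25
```

View pics/c1.png

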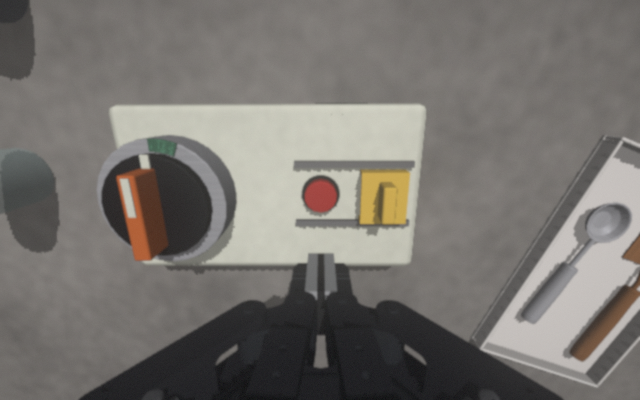

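View pics/scene2.png

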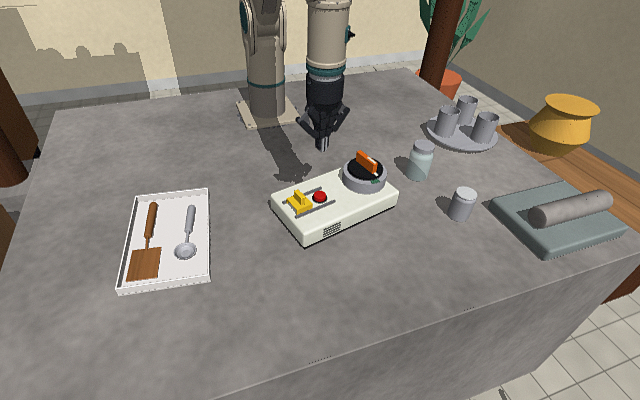

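```bash
python3 -c "
from h import *
s=ctrl.read_state();print(s['clock'],s['force'],s['eef_pos'])
print(ctrl.finish_job())"
```

```text
20.35 [ 0.1731326  -0.19339723  0.10394899] [584.28881008 -17.73766862 219.87920346]
the job is handed in; nothing more can be done
None
```

I did all three steps in the order asked and handed the job in at 20.4 s, but the lid only just reaches the start of the green band.

- **Lid (doubtful):** I screwed it clockwise about 0.7 rad, then it hit a hard stop with the pointer at the start of the band.
    - **Resistance:** the description gives about 1.4 N m per rad past 0, but the lid barely moved at up to 4.8 N m on the wrist. Regripping, turning without squeezing, pressing down at about 50 N, and backing off and turning fast all gave the same stop. I stopped there rather than force it further.
    - **Position:** measured against the middle of the band, the lid is at about 0.00 rad. Measured against the housing edge, it is at about +0.015. The pointer looks to be on the green, but only just inside, and I couldn't get it deeper. It did not spring back after release and never went past the band.
- **Lock tab:** I slid it about 59.6 mm until it met its stop at about 12 N. The last picture shows it fully aside and the button clear.
- **Button:** I pressed it to its stop at about 11.5 N (TCP height 82.0 mm, about 6 mm of travel) and held it for about 0.5 s. I then let go and it is uncovered; I didn't measure whether it came all the way back up.
- **Surroundings:** the jar, tin, spoon and spatula look unmoved in the last scene picture. The gripper is clear of everything and the force reading is about zero.

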